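# Clamp down the potter's hand rest and raise it by one hole

### The job

A taller jar is next on the banding wheel. First clamp the foot of the hand-rest stand down: push the toggle clamp's handle down over its dead point until it locks. Then squeeze in the snap button and slide the rest up its leaning post to the next hole; stop as soon as the button pops out and catches, without forcing the sleeve against it, and let go. Leave the stand where it is and do not disturb the pots and the roller.

Things in the scene. Friction and masses are not known exactly. Their poses are not given: they have to be found in the camera images.
- rest (a joint): Travel (m) of the sleeve with the hand rest along the post, up positive; about 0 as found, hanging on the button with 1 mm of play each way. The holes are evenly spaced, 20 to 35 mm apart (not measured): feel for the next one. Free, it slides with 1 to 2 N of friction plus its weight (0.25 to 0.42 kg) and sinks if let go between holes. A button that is out blocks it rigidly.
- snap (a joint): Travel (m) of the snap button into the post: 0 out, 0.0055 dome flush with the sleeve's face, 0.009 bottomed. Spring: 4 N to start, 6 N at flush; a squeeze of 20 to 60 N puts it flush. Then pulling with 15 to 20 N along the post makes the hole's edge cam the dome under the wall; after some 6 mm it stays under (about 0.0065) by itself, until it pops out at the next hole.
- toggle (a joint): Angle (rad) of the toggle clamp's handle: 0 fully open (61 degrees above level), found at 0 to 0.05; grows as it is pushed down and away from the stand. Dead point 0.90: short of it the handle springs back. Locked on its stop at 0.97, then 6 degrees above level. It takes only 3 to 8 N at the grip, most just before the dead point; its link swings the clamp bar down on the foot.
- stand: Loose steel stand, about 1.5 kg: flat foot 160 x 90 x 10 mm (x, y, z), origin at the centre of its underside, lying on an 18 mm plywood board. A 20 mm square post, rooted 55 mm to -x of the origin, leans 32 degrees from vertical towards the stand's +x, away from the robot. Not clamped, the foot may lift or slide when the sleeve is pulled.
- sleeve: The 25 x 25 mm square aluminium tube, 169 mm long, that slides on the post, with a row of 11 mm holes in its +y face and the hand rest across its top. Origin on its centre line, level with the button as found; z up along the post, y out of the face with the holes. It reaches 69 mm below and 100 mm above its origin; the lowest 14 mm carry a black ferrule.
- button: The snap button: a 10 mm round-domed steel pin that stays with the post and stands out of a hole in the sleeve's +y face by 5.5 mm. Origin on the post's centre line, 18 mm behind the top of the dome. More than 30 N between it and the sleeve would bend it.
- snap_tip (a point): Top of the button's dome, 18 mm from the post's centre line when out, about 108 mm over the foot's underside. Its frame: y points straight out of the sleeve's face (level), z up along the post, x square to both.
- rest_bar (a point): Centre of the hand rest, a level wooden bar 42 x 170 x 16 mm (170 along the stand's y) with a cork top, fixed across the upper end of the sleeve 114 mm up the post from the sleeve's origin. It and the leaning sleeve overhang the button, so a gripper coming straight down meets them: come in tilted from the robot's side.
- toggle_grip (a point): Point on the centre line of the clamp handle's round black rubber grip (15 mm thick), 100 mm from the handle's pivot; the grip runs from 40 to 125 mm. z is square to the handle: up when it is locked, up and towards the stand's side when open; y points along the handle towards the pivot.
- toggle_pivot (a point): The handle's pivot on the toggle clamp, 36 mm above the plywood board, about 125 mm to the -y side of the stand's middle. The clamp, a steel hold-down type on a 44 x 62 mm flange, is screwed to the board. x is the pivot's axis, level; y points from the handle to the stand. Fingers can go down between the open handle and the raised bar, over 60 mm apart at the handle's grip.
- clamp_bar: The clamp's steel hold-down bar, 14 x 72 x 11 mm, with the rubber pad on a spindle at its end; origin on its pivot, 33 mm to the stand's side of the handle's pivot; y along it. Raised 59 degrees as found, level when locked on the foot.
- clamp_pad (a point): Centre of the underside of the 16 mm rubber pad, 65 mm from the bar's pivot. It presses on the edge of the stand's foot with 25 to 45 N when the clamp is locked.
- jar: Bystander: clay jar 147 mm tall, 90 mm wide, standing on the banding wheel (160 mm round head, 82 mm high) beyond the stand. Origin at its base.
- bowl: Bystander: loose fired bowl, 132 mm wide, 52 mm high, on the bench at the left. Origin at its base.
- mug: Bystander: loose mug 78 mm wide, 90 mm high, on the bench at the right. Origin at its base.
- roller: Bystander: loose wooden clay roller, 44 mm thick, 240 mm long with its handle, lying on the bench at the right. Origin under the middle of its drum.

How it is judged:
By the outcome, as a careful person would: the job done as asked, in the order asked, and still so for the second after the job is handed in, with the robot touching nothing.
It also fails if it takes over 45 s, if anything falls off the work surface, if the arm or the gripper's body presses on something with over 40 N, if the wrist force passes 120 N, or if a joint passes its speed limit or range.

### The arm

A 7-joint arm with a two-finger parallel gripper is mounted at the origin on the work surface. World frame = base frame: x ahead of the robot, y to its left, z up, the work surface at z = 0. Lengths are in m, angles in rad, forces in N, time in s.
With the tool pointing down it reaches from about 0.4 to 0.85 m from the base axis. Payload 10.4 kg.
Tool frame: the origin (TCP) lies on the mounting face of the last link; the fingertips stand r.tips_ahead ahead of it and the grasp point (between the pads) lies 164 mm ahead of it (r.tips_ahead is the distance from the TCP to the fingertips, in m); z points along the fingers, y is the line along which they close (so a half turn about z gives the same grasp; the last joint's range is limited). The gripper opens to 87 mm and grips with 3 to 60 N. Pads are 19 mm wide; open, the fingers measure 117 mm over their backs; the gripper's body (75 mm by 190 mm) begins 51 mm behind the grasp point.
Start: joints at [1.252, 0.332, -0.065, 1.46, 0.022, 1.35, -0.088], TCP at [0.182, -0.598, 0.405] pointing down, gripper open.
Joint ranges: [-2.6, 2.6], [-0.5, 2.12], [-1.47, 1.34], [0.16, 2.42], [-1.27, 4.41], [0.06, 2.06], [-2.6, 2.6]. Speed limits (rad/s): [2.22, 2.22, 2.79, 2.79, 3.14, 3.14, 3.14].

### API

Orientations are given as a unit quaternion [x, y, z, w].
In Python, from bench import telemetry, imaging, job, r gives the robot as it stands.
- The arm moves only by the tool move_arm, never from a script. Its argument "steps" is a list of rows, each an object of numbers: "dx", "dy", "dz": the shift along the tool's x, y, z in cm; "spin": the turn about the tool's z in rad. In form: [{"dx": .., "dy": .., "dz": .., "spin": ..}, ...]. A call has 1 to 12 rows; each row shifts and turns the commanded pose from where the row before left it, along the tool's axes as they then stand; what a row does not reach is not made up. A row lasts 1/10 s, in which the tool goes at most 50 mm and 8.59 degrees, less where a joint would pass 70% of its speed; a pose out of reach is approached as far as the arm can. A call with a gripper value outside its range is refused whole. "claw" is the finger opening in cm, from 0 to 8.7, set as the call begins (left out, the last holds). The fingers move at their own pace and stop on an object; "squeeze" is the grip in N (left out, the last holds). Time passes only in rows, so rows that do not move let the fingers close. It gives the time, the measured TCP pose, the force, the opening and the grip force at its end, in the units of the state.
- telemetry.read_state(): the state, without advancing time (a new reading comes with each control period).
- imaging.camera(name): name is "scene" or "top" or "wrist"; returns a dict with "img" (420x560x3 uint8, red, green, blue), "camera_matrix" (3x3 intrinsics, pixels), "R" (3x3) and "t" (3): a world point X has camera coordinates R X + t. Camera axes: x right, y down, z forward; pixel columns grow to the right and rows downward; lengths in m; the calibration is good to about 2 mm. A picture is of the moment at which its call begins. There is no depth.
- job.close_job(): hands the job in; it is judged then, once.
The state is a dict: "time": time; "joint_positions": joint angles; "joint_vel": joint speeds; "joint_torque": joint torques, N m; "ee_pos": TCP position; "eef_rot": TCP orientation; "ft_force": force on the tool from outside, world axes, zero at the start; "torque": the same for the moment, N m; "width": finger opening in m; "grip_force": force on a finger pad.
Only numpy, scipy, OpenCV 4.12 (cv2) and the standard library are available. Lean on these libraries where they do the work, as an engineer would, in place of code of your own. Each camera call takes 0.05 s, during which the arm holds its last target. There are 200 camera calls.

## Working session

There is one attempt and no reset: what is moved stays moved. The work goes in short steps, Python scripts to look and compute and a tool call to move; the robot and the scene stay as the last step left them, time stands still between calls to the robot, and variables do not carry over. Pictures are saved under pics/ and viewed, at most 10 in all, crops included, and the job is handed in when it is done.

Besides the shell and the picture viewer there is one more tool, called after "Request:" as name(argument=value, ...), one argument or row to a line, values as JSON. move_arm: Moves the arm, as the interface text tells. Its arguments: {"type":"object","properties":{"steps":{"type":"array","items":{"type":"object","properties":{"dx":{"type":"number"},"dy":{"type":"number"},"dz":{"type":"number"},"spin":{"type":"number"}}}},"claw":{"type":"number"},"squeeze":{"type":"number"}},"required":["steps"]}

```bash
ls; mkdir -p pics; python3 - <<'E'
from bench import telemetry, imaging, job, r
import cv2,numpy as np
print(telemetry.read_state(), r.tips_ahead)
for n in ["scene","top"]:
    c=imaging.camera(n); cv2.imwrite(f"pics/{n}0.png",cv2.resize(c["img"][:,:,::-1],(800,600),interpolation=cv2.INTER_CUBIC))
    print(n,c["camera_matrix"].tolist(),c["R"].tolist(),c["t"].tolist())
    np.savez(f"{n}.npz",K=c["camera_matrix"],R=c["R"],t=c["t"],img=c["img"])
E
```

```text
pics
{'time': 0.0, 'joint_positions': array([ 1.25238983,  0.33289682, -0.06469916,  1.46096143,  0.02160925,
        1.34990719, -0.08851816]), 'joint_vel': array([ 0.0012048 ,  0.00231744,  0.00062699, -0.00040716, -0.00148206,
        0.00047906,  0.00111411]), 'joint_torque': array([ 1.57091337e-03, -6.23238444e+01,  2.53707025e-02, -3.89887404e+01,
       -6.12074230e-02,  4.00154956e-02,  1.68704983e-04]), 'ee_pos': array([ 0.1821597 , -0.59772713,  0.40392857]), 'eef_rot': array([ 9.89081638e-01,  1.47366781e-01, -1.47468058e-04, -7.23578431e-04]), 'ft_force': array([-0.09135501, -0.89496522, -0.34822061]), 'torque': array([-0.03316676,  0.06189776, -0.04465919]), 'grip_force': 0.0, 'width': 0.08721031215697757} 0.1822
scene [[457.8952680387793, 0.0, 286.74966274356615], [0.0, 457.8952680387793, 205.2465745336208], [0.0, 0.0, 1.0]] [[0.5279805935168763, 0.8491784534410082, 0.01150856555373341], [0.5651396726563461, -0.3411983841796377, -0.7511330195265569], [-0.6339192718788769, 0.40308760442953573, -0.6600505585906377]] [-0.3073167988705078, -0.20648655948512837, 1.6271913671658134]
top [[465.7730366803363, 0.0, 283.1495262174235], [0.0, 465.7730366803363, 203.70504354888837], [0.0, 0.0, 1.0]] [[-0.019038427509092733, -0.9997522750832414, 0.011529386100926502], [-0.9863490085626108, 0.01689421355534753, -0.1637993249555721], [0.16356396787048122, -0.014490480124189404, -0.9864263045966661]] [0.0070862214615841235, 0.5764003662515623, 1.5773292452381587]
```

View pics/scene0.png

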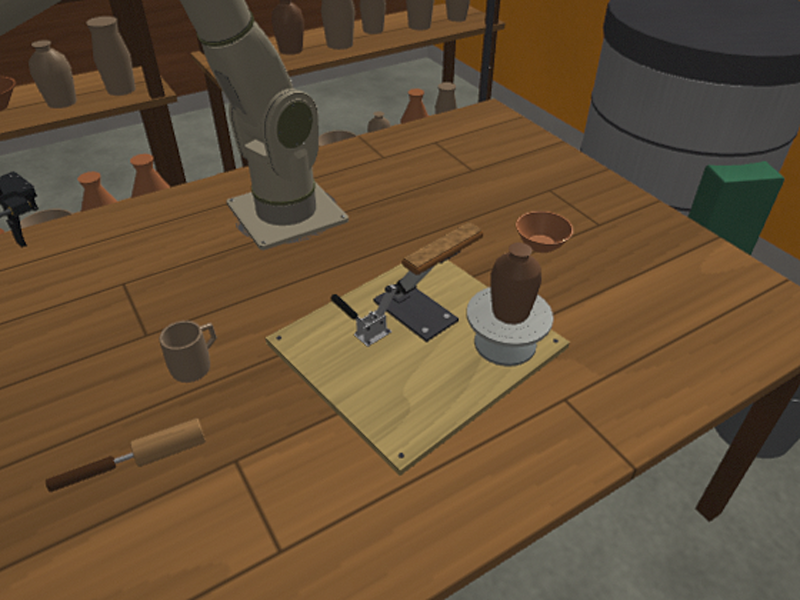

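View pics/top0.png

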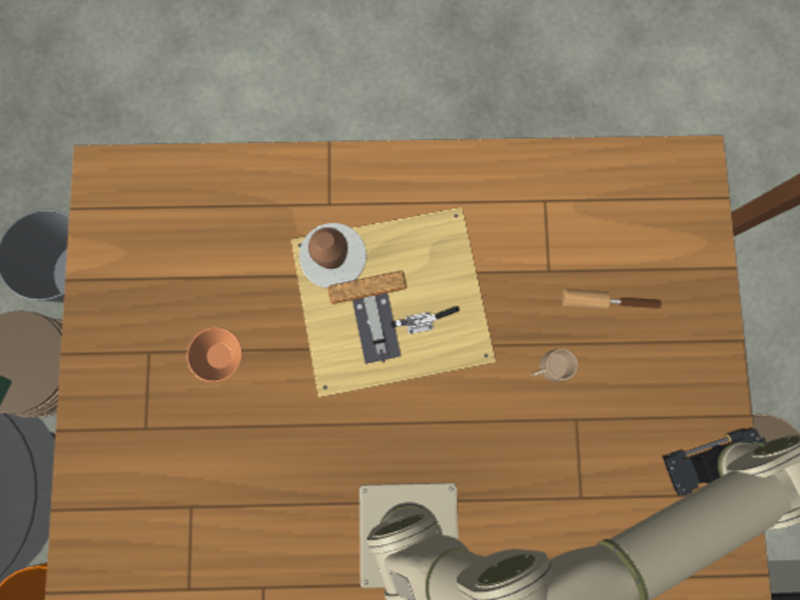

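The scene view shows the stand, with the rest bar at about (443,247), the clamp at (372,325) and the open handle's grip at (343,305). In the top view the foot is at (377,330), the rest at (367,287) and the clamp at (420,322). I'll enlarge both.

```bash
python3 - <<'E'
import cv2,numpy as np
for n,(x0,y0,w,h,s) in {"scene":(225,150,130,98,6),"top":(220,180,112,84,7)}.items():
    im=np.load(n+".npz")["img"][y0:y0+h,x0:x0+w,::-1]
    cv2.imwrite(f"pics/{n}1.png",cv2.resize(im,None,fx=s,fy=s,interpolation=cv2.INTER_CUBIC))
E
```

```text
(no output)
```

View pics/scene1.png

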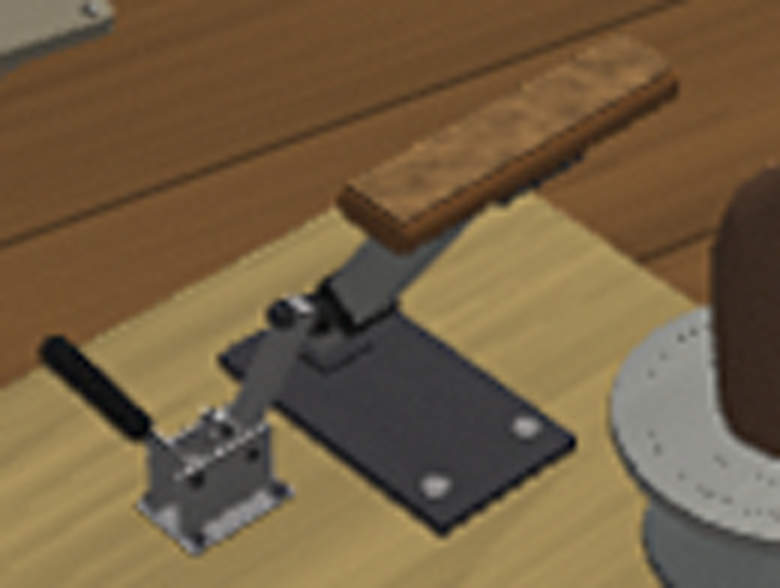

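View pics/top1.png

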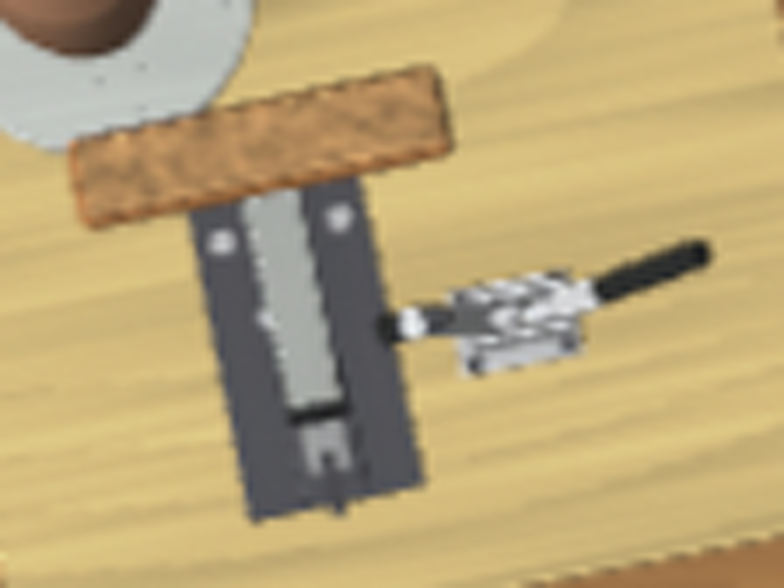

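In the enlarged crops, the scene view has foot corners at (220,358), (443,522) and (575,440), and the grip from (145,430) to (45,345). The top view has foot corners at (250,520), (424,485) and (360,180), the button dome at about (263,318), and the grip from (597,292) to (705,250). Next I'll fit the poses.

```bash
cat > h.py <<'E'
import numpy as np
from scipy.spatial.transform import Rotation as Ro
from scipy.optimize import least_squares
C={n:np.load(n+".npz") for n in ("scene","top")}
O={"scene":((225,150),6),"top":((220,180),7)}
def proj(n,X,crop=True):
    c=C[n]; p=c["K"]@(c["R"]@np.asarray(X)+c["t"]); p=p[:2]/p[2]
    return (p-O[n][0]+.5)*O[n][1]-.5 if crop else p
E
python3 - <<'E'
from h import *
def W(p,X): return Ro.from_euler('z',p[2]).apply(X)+[p[0],p[1],.018]
l=np.radians(32); u=np.array([np.sin(l),0,np.cos(l)])
def barc(p,sx,sy,d): # bar top corners; bar centre = button centreline +114 u
    b=np.array([p[3],0,.108]); return b+.114*u+[sx*.021,sy*.085,.008+0*d]
def f(p):
    e=[]
    for n,X,q in [("scene",[-.08,-.045,.01],(220,358)),("scene",[.08,-.045,.01],(443,522)),("scene",[.08,.045,.01],(575,440)),
                  ("top",[-.08,.045,.01],(250,520)),("top",[-.08,-.045,.01],(424,485)),
                  ("top",[p[3],.018,.108],(263,318)),
                  ("top",barc(p,-1,1,0),(92,228)),("top",barc(p,-1,-1,0),(452,148)),("top",barc(p,1,-1,0),(434,66)),("top",barc(p,1,1,0),(70,145)),
                  ("scene",barc(p,1,-1,0),(400,220)),("scene",barc(p,1,1,0),(675,80)),("scene",barc(p,-1,-1,0),(343,188))]:
        e+=list((proj(n,W(p,X))-q)/O[n][1])
    return np.array(e)
s=least_squares(f,[.55,0,.1,.01],loss='soft_l1'); print(s.x.round(4)); print(f(s.x).reshape(-1,2).round(1).tolist())
def g(p):
    h=lambda d:np.array([p[0],p[1],.018+.036])+Ro.from_euler('z',p[2]).apply([0,-d*np.cos(p[3]),d*np.sin(p[3])])
    e=[]
    for n,d,q in [("scene",.123,(50,350)),("scene",.040,(143,432)),("top",.123,(702,251)),("top",.040,(600,290))]:
        e+=list((proj(n,h(d))-q)/O[n][1])
    return np.array(e)
t=least_squares(g,[.55,-.12,.1,1.0]); print(t.x.round(4),g(t.x).reshape(-1,2).round(1).tolist())
p=s.x;print("tip",W(p,[p[3],.018,.108]),"bar",W(p,[p[3],0,.108]+.114*u), "pivot pred",W(p,[0,-.125,.036]))
E
```

```text
[0.4929 0.067  0.1974 0.006 ]
[[-0.9, -0.9], [0.0, 0.4], [0.7, -1.1], [0.2, -0.2], [0.7, -0.7], [-0.4, -0.4], [-1.4, 0.5], [1.1, 0.4], [0.8, -0.9], [-0.9, -0.7], [-0.2, 0.8], [1.5, -3.7], [-2.5, -1.8]]
[ 0.5076 -0.0562  0.1422  1.0205] [[0.1, 0.2], [-0.1, -0.4], [0.0, 0.2], [0.1, -0.4]]
tip [0.49528566 0.08586855 0.126     ] bar [0.55805331 0.08006456 0.22267748] pivot pred [ 0.51743374 -0.05553368  0.054     ]
```

Request:
move_arm(
  steps=[
    {"spin": -0.1416},
    {"spin": -0.1416},
    {"spin": -0.1416},
    {"spin": -0.1416},
    {"spin": -0.1416},
    {"spin": -0.1416},
    {"spin": -0.1416},
    {"spin": -0.1416},
    {"spin": -0.1416},
    {"spin": -0.1416},
  ],
  claw=0,
  squeeze=10,
)

```text
$.steps[0]: bad value
```

```bash
cat >> h.py <<'E'
def S():
    from bench import telemetry
    return telemetry.read_state()
def to(target, frm=None, q=None):
    "tool-frame cm from commanded/current TCP to target"
    s=S(); frm=s["ee_pos"] if frm is None else frm; q=s["eef_rot"] if q is None else q
    return (Ro.from_quat(q).inv().apply(np.asarray(target)-frm)*100).round(2)
P=np.array([.5076,-.0562,.054]); yc=.1422; ex=np.array([np.cos(yc),np.sin(yc),0]); ey=np.array([-np.sin(yc),np.cos(yc),0]); ez=np.array([0,0,1.])
def tog(a,rho=.09,off=0):
    n=np.sin(a)*ey+np.cos(a)*ez
    return P-rho*np.cos(a)*ey+rho*np.sin(a)*ez+(.0075+off)*n+.0095*ey+.1822*ez
E
python3 - <<'E'
from h import *
from bench import r
s=S(); print(s["time"],s["joint_positions"].round(2),s["ee_pos"],Ro.from_quat(s["eef_rot"]).as_matrix().round(3).tolist(),s["ft_force"],s["width"])
print([x for x in dir(r) if x[0]!='_'])
h=tog(1.02,off=.02); print(h,to(h+[0,0,.06]))
q=s["eef_rot"]; pts=[h]+[tog(a) for a in np.linspace(1.02,.105,10)]
for i in range(10): print(to(pts[i+1],pts[i],q))
E
```

```text
0.1 [ 1.25  0.33 -0.06  1.46  0.02  1.35 -0.09] [ 0.18217397 -0.59775442  0.40403634] [[0.957, 0.292, -0.0], [0.292, -0.957, 0.001], [-0.0, -0.001, -1.0]] [-0.06376508 -0.45311684  0.25072216] 0.08722332299748088
['PlanningError', 'tips_ahead']
[ 0.50960819 -0.07022694  0.32728229] [ 46.7  -40.91   1.73]
[-0.26  1.69  1.04]
[-0.12  0.79  0.45]
[-0.11  0.74  0.53]
[-0.11  0.68  0.61]
[-0.1   0.62  0.67]
[-0.08  0.55  0.73]
[-0.07  0.47  0.78]
[-0.06  0.39  0.83]
[-0.05  0.3   0.86]
[-0.03  0.22  0.89]
```

Request:
move_arm(
  steps=[
    {"dx": 0,"dy": 0,"dz": 0,"spin": -0.14},
    {"dx": 0,"dy": 0,"dz": 0,"spin": -0.14},
    {"dx": 0,"dy": 0,"dz": 0,"spin": -0.14},
    {"dx": 0,"dy": 0,"dz": 0,"spin": -0.14},
    {"dx": 0,"dy": 0,"dz": 0,"spin": -0.14},
    {"dx": 0,"dy": 0,"dz": 0,"spin": -0.14},
    {"dx": 0,"dy": 0,"dz": 0,"spin": -0.14},
    {"dx": 0,"dy": 0,"dz": 0,"spin": -0.14},
    {"dx": 0,"dy": 0,"dz": 0,"spin": -0.14},
    {"dx": 0,"dy": 0,"dz": 0,"spin": -0.16},
  ],
  claw=0,
  squeeze=10,
)

```text
time: 1.1
ee_pos: [0.1822, -0.5978, 0.4043]
eef_rot: [0.656, 0.755, 0.0, -0.0]
ft_force: [0.4, 0.4, 1.0]
width: 0.015
grip_force: 0.0
```

```bash
python3 - <<'E'
from h import *
s=S(); print(s["time"],s["joint_positions"].round(2),s["ee_pos"],Ro.from_quat(s["eef_rot"]).as_matrix().round(3).tolist(),s["ft_force"],s["width"])
h=tog(1.02,off=.02); print(h,to(h+[0,0,.06]))
E
```

```text
1.1 [ 1.4   0.35 -0.26  1.45  0.09  1.36  1.28] [ 0.18215459 -0.59779909  0.40428558] [[-0.14, 0.99, -0.0], [0.99, 0.14, 0.001], [0.001, -0.0, -1.0]] [0.37530428 0.38423822 0.95966587] 0.015046160099891528
[ 0.50960819 -0.07022694  0.32728229] [47.64 39.83  1.73]
```

Request:
move_arm(
  steps=[
    {"dx": 3.6,"dy": 3.0,"dz": 0,"spin": 0},
    {"dx": 3.6,"dy": 3.0,"dz": 0,"spin": 0},
    {"dx": 3.6,"dy": 3.0,"dz": 0,"spin": 0},
    {"dx": 3.6,"dy": 3.0,"dz": 0,"spin": 0},
    {"dx": 3.6,"dy": 3.0,"dz": 0,"spin": 0},
    {"dx": 3.6,"dy": 3.0,"dz": 0,"spin": 0},
    {"dx": 3.6,"dy": 3.0,"dz": 0,"spin": 0},
    {"dx": 3.6,"dy": 3.0,"dz": 0,"spin": 0},
    {"dx": 3.6,"dy": 3.0,"dz": 0,"spin": 0},
    {"dx": 3.6,"dy": 3.0,"dz": 0,"spin": 0},
    {"dx": 3.6,"dy": 3.0,"dz": 0,"spin": 0},
    {"dx": 0,"dy": 0,"dz": 0,"spin": 0},
  ],
)

```text
time: 2.3
ee_pos: [0.4583, -0.1549, 0.405]
eef_rot: [0.654, 0.756, 0.001, -0.0]
ft_force: [-0.6, -0.2, -0.7]
width: 0.0003
grip_force: 0.0
```

```bash
python3 - <<'E'
from h import *
s=S(); print(s["time"],s["joint_positions"].round(2),s["ee_pos"],Ro.from_quat(s["eef_rot"]).as_matrix().round(3).tolist(),s["ft_force"],s["width"])
h=tog(1.02,off=.02); print(h,to(h+[0,0,.06]))
from bench import imaging
import cv2
c=imaging.camera("wrist"); cv2.imwrite("pics/w0.png",c["img"][:,:,::-1]); np.savez("wrist.npz",K=c["camera_matrix"],R=c["R"],t=c["t"],img=c["img"])
def pj(X): p=c["camera_matrix"]@(c["R"]@X+c["t"]); return (p[:2]/p[2]).round(0)
for a in (.04,.125): print(pj(P+a*(-np.cos(1.02)*ey+np.sin(1.02)*ez)))
for X in ([-.08,.045],[-.08,-.045],[.08,-.045]):
    print(pj(Ro.from_euler('z',.1974).apply([*X,.01])+[.4929,.067,.018]))
E
```

```text
2.3 [ 0.9   0.06 -0.69  1.79  0.04  1.3   0.35] [ 0.45828494 -0.15491252  0.40497279] [[-0.144, 0.99, 0.001], [0.99, 0.144, 0.002], [0.001, 0.002, -1.0]] [-0.56269299 -0.18697407 -0.73971986] 0.00030428037679196686
[ 0.50960819 -0.07022694  0.32728229] [7.64 6.29 1.79]
[346. 128.]
[362. 194.]
[258. -84.]
[265.  26.]
[426.  17.]
```

View pics/w0.png

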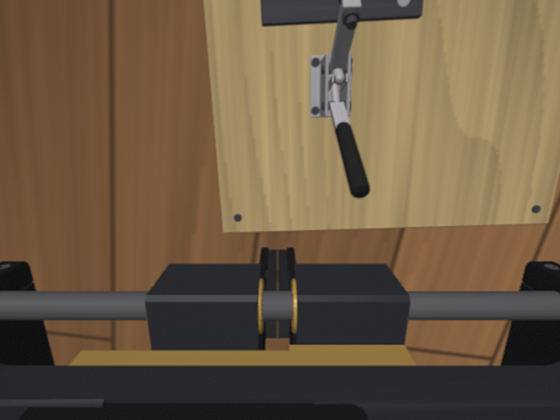

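The wrist view shows the grip from about (341,125) to (360,190), within a few pixels of the prediction, so the fit is good. I'll go over the gap, then down.

Request:
move_arm(
  steps=[
    {"dx": 3.8,"dy": 3.1,"dz": 0,"spin": 0},
    {"dx": 3.8,"dy": 3.2,"dz": 0,"spin": 0},
    {"dx": 0.4,"dy": 0,"dz": 2.0,"spin": 0},
    {"dx": 0,"dy": 0,"dz": 3.0,"spin": 0},
    {"dx": 0,"dy": 0,"dz": 2.8,"spin": 0},
    {"dx": 0,"dy": 0,"dz": 0,"spin": 0},
  ],
)

```text
time: 2.95
ee_pos: [0.506, -0.0745, 0.3233]
eef_rot: [0.658, 0.753, -0.002, -0.003]
ft_force: [-0.2, -0.5, 0.3]
width: 0.0001
grip_force: 0.0
```

```bash
python3 - <<'E'
from h import *
s=S(); print(s["time"],s["joint_positions"].round(2),s["ee_pos"],Ro.from_quat(s["eef_rot"]).as_matrix().round(3).tolist(),s["ft_force"],s["width"])
q=s["eef_rot"]; pts=[s["ee_pos"]]+[tog(a) for a in np.linspace(1.02,.105,10)]
for i in range(10): print(to(pts[i+1],pts[i],q))
E
```

```text
2.95 [ 0.74  0.23 -0.76  1.83  0.17  1.16  0.06] [ 0.50603141 -0.07454139  0.32326102] [[-0.133, 0.991, -0.006], [0.991, 0.133, 0.001], [0.002, -0.006, -1.0]] [-0.15931542 -0.49262909  0.31856069] 0.00014772807045742268
[-1.33  0.43  0.64]
[-0.8   0.01  0.45]
[-0.75  0.01  0.53]
[-0.69  0.01  0.61]
[-0.63  0.01  0.67]
[-0.55  0.01  0.73]
[-0.48  0.01  0.78]
[-0.39  0.01  0.83]
[-0.31  0.01  0.86]
[-0.22  0.01  0.89]
```

Request:
move_arm(
  steps=[
    {"dx": -0.7,"dy": 0.4,"dz": 0.3,"spin": 0},
    {"dx": -0.6,"dy": 0,"dz": 0.3,"spin": 0},
    {"dx": -0.4,"dy": 0,"dz": 0.2,"spin": 0},
    {"dx": -0.4,"dy": 0,"dz": 0.25,"spin": 0},
    {"dx": -0.4,"dy": 0,"dz": 0.25,"spin": 0},
    {"dx": -0.35,"dy": 0,"dz": 0.28,"spin": 0},
    {"dx": -0.35,"dy": 0,"dz": 0.3,"spin": 0},
    {"dx": -0.34,"dy": 0,"dz": 0.31,"spin": 0},
    {"dx": -0.32,"dy": 0,"dz": 0.33,"spin": 0},
    {"dx": -0.31,"dy": 0,"dz": 0.34,"spin": 0},
    {"dx": 0,"dy": 0,"dz": 0,"spin": 0},
  ],
)

```text
time: 4.05
ee_pos: [0.5169, -0.1146, 0.2974]
eef_rot: [0.658, 0.753, -0.0, -0.0]
ft_force: [-0.2, -0.3, 0.7]
width: 0.0005
grip_force: 0.0
```

```bash
python3 - <<'E'
from h import *
s=S(); print(s["time"],s["ee_pos"],s["ft_force"])
q=s["eef_rot"]; pts=[s["ee_pos"]]+[tog(a) for a in np.linspace(1.02,.105,10)[5:]]
for i in range(5): print(to(pts[i+1],pts[i],q))
from bench import imaging
import cv2
c=imaging.camera("scene"); im=c["img"][150:248,225:355,::-1]; cv2.imwrite("pics/s2.png",cv2.resize(im,None,fx=4,fy=4,interpolation=cv2.INTER_CUBIC))
E
```

```text
4.05 [ 0.51693281 -0.11461723  0.29744034] [-0.16866849 -0.26461268  0.6741438 ]
[-0.62 -0.09  1.06]
[-0.48  0.    0.79]
[-0.39  0.    0.83]
[-0.31  0.    0.86]
[-0.22  0.    0.89]
```

View pics/s2.png

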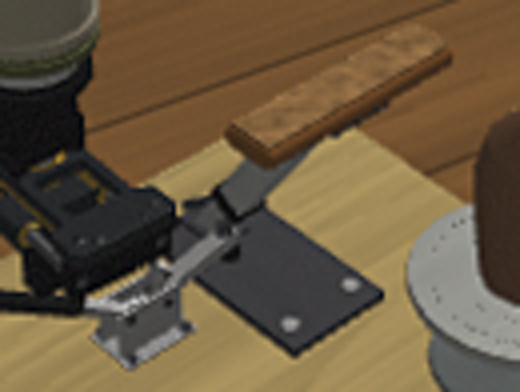

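The handle has come part of the way down under the fingertips and the bar is lowering (pad at about (228,245) in the crop). Continuing.

Request:
move_arm(
  steps=[
    {"dx": -0.3,"dy": 0,"dz": 0.45,"spin": 0},
    {"dx": -0.3,"dy": 0,"dz": 0.45,"spin": 0},
    {"dx": -0.28,"dy": 0,"dz": 0.45,"spin": 0},
    {"dx": -0.25,"dy": 0,"dz": 0.4,"spin": 0},
    {"dx": -0.22,"dy": 0,"dz": 0.4,"spin": 0},
    {"dx": -0.2,"dy": 0,"dz": 0.42,"spin": 0},
    {"dx": -0.18,"dy": 0,"dz": 0.42,"spin": 0},
    {"dx": -0.16,"dy": 0,"dz": 0.43,"spin": 0},
    {"dx": -0.12,"dy": 0,"dz": 0.4,"spin": 0},
    {"dx": 0,"dy": 0,"dz": 0,"spin": 0},
  ],
)

```text
time: 5.1
ee_pos: [0.5201, -0.1339, 0.2598]
eef_rot: [0.658, 0.753, 0.0, 0.0]
ft_force: [1.8, 1.6, 1.5]
width: 0.0
grip_force: 1.0
```

```bash
python3 - <<'E'
from h import *
s=S(); print(s["time"],s["ee_pos"],s["ft_force"],to(tog(.105)))
E
```

```text
5.1 [ 0.52010412 -0.13387592  0.25975342] [1.81467463 1.55999203 1.51205041] [-0.06 -0.14  0.67]
```

Request:
move_arm(
  steps=[
    {"dx": 0,"dy": 0,"dz": 0.3,"spin": 0},
    {"dx": 0,"dy": 0,"dz": 0.2,"spin": 0},
    {"dx": 0,"dy": 0,"dz": 0.15,"spin": 0},
    {"dx": 0,"dy": 0,"dz": 0,"spin": 0},
  ],
)

```text
time: 5.5
ee_pos: [0.5194, -0.1341, 0.2528]
eef_rot: [0.658, 0.753, -0.0, -0.001]
ft_force: [-0.5, -0.7, 0.3]
width: 0.0005
grip_force: 0.1
```

Request:
move_arm(
  steps=[
    {"dx": 0,"dy": 0,"dz": 0.15,"spin": 0},
    {"dx": 0,"dy": 0,"dz": 0.15,"spin": 0},
    {"dx": 0,"dy": 0,"dz": 0,"spin": 0},
  ],
)

```text
time: 5.8
ee_pos: [0.5197, -0.134, 0.2517]
eef_rot: [0.658, 0.753, -0.001, -0.0]
ft_force: [-8.2, 0.8, 19.5]
width: 0.0003
grip_force: 9.5
```

```bash
python3 - <<'E'
from h import *
from bench import imaging
import cv2
c=imaging.camera("scene"); im=c["img"][150:248,185:315,::-1]; cv2.imwrite("pics/s3.png",cv2.resize(im,None,fx=6,fy=6,interpolation=cv2.INTER_CUBIC))
s=S(); print(s["time"],s["ee_pos"],s["ft_force"],to(tog(.105)))
E
```

```text
5.85 [ 0.51973415 -0.13397061  0.25171038] [-9.05836196  1.23670472 18.90378822] [-0.05 -0.1  -0.14]
```

View pics/s3.png

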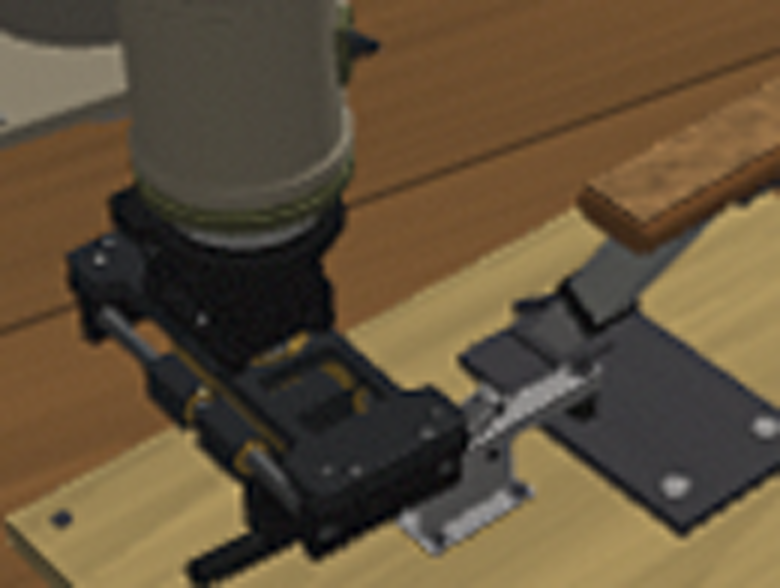

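The bar is level on the foot at about (575,400) and the handle is down on its stop, so the clamp is locked. I'll rise clear and turn the gripper.

Request:
move_arm(
  steps=[
    {"dx": 0,"dy": 0,"dz": -1,"spin": 0},
    {"dx": 0,"dy": 0,"dz": -3,"spin": 0},
    {"dx": 0,"dy": 0,"dz": -5,"spin": 0},
    {"dx": 0,"dy": 0,"dz": -5,"spin": 0},
    {"dx": 0,"dy": 0,"dz": -5,"spin": 0},
    {"dx": 0,"dy": 0,"dz": -5,"spin": 0},
    {"dx": 0,"dy": 0,"dz": -4,"spin": 0},
    {"dx": 0,"dy": 0,"dz": 0,"spin": 0},
  ],
)

```text
time: 6.65
ee_pos: [0.5201, -0.1333, 0.5362]
eef_rot: [0.658, 0.753, 0.002, 0.004]
ft_force: [0.4, 0.4, 0.1]
width: 0.0008
grip_force: 0.0
```

Request:
move_arm(
  steps=[
    {"dx": 0,"dy": 0,"dz": 0,"spin": -0.14},
    {"dx": 0,"dy": 0,"dz": 0,"spin": -0.14},
    {"dx": 0,"dy": 0,"dz": 0,"spin": -0.14},
    {"dx": 0,"dy": 0,"dz": 0,"spin": -0.14},
    {"dx": 0,"dy": 0,"dz": 0,"spin": -0.14},
    {"dx": 0,"dy": 0,"dz": 0,"spin": -0.14},
    {"dx": 0,"dy": 0,"dz": 0,"spin": -0.14},
    {"dx": 0,"dy": 0,"dz": 0,"spin": -0.14},
    {"dx": 0,"dy": 0,"dz": 0,"spin": -0.14},
    {"dx": 0,"dy": 0,"dz": 0,"spin": -0.14},
    {"dx": 0,"dy": 0,"dz": 0,"spin": -0.14},
    {"dx": 0,"dy": 0,"dz": 0,"spin": -0.1},
  ],
)

```text
time: 7.85
ee_pos: [0.5197, -0.1339, 0.5298]
eef_rot: [-0.105, 0.994, 0.0, -0.0]
ft_force: [-0.6, 0.1, 0.1]
width: 0.0007
grip_force: 0.0
```

```bash
python3 - <<'E'
from h import *
s=S(); print(s["time"],s["joint_positions"].round(2),s["ee_pos"],Ro.from_quat(s["eef_rot"]).as_matrix().round(3).tolist(),s["ft_force"],s["width"])
from bench import imaging
import cv2
c=imaging.camera("scene"); np.savez("scene2.npz",img=c["img"]); im=c["img"][150:248,225:355,::-1]; cv2.imwrite("pics/s4.png",cv2.resize(im,None,fx=4,fy=4,interpolation=cv2.INTER_CUBIC))
c=imaging.camera("wrist"); np.savez("w2.npz",**{k:c[k] for k in c})
E
```

```text
7.85 [ 0.95  0.19 -0.9   1.44  0.15  1.58  1.84] [ 0.51969525 -0.13393669  0.52984512] [[-0.978, -0.208, -0.001], [-0.208, 0.978, 0.0], [0.001, 0.0, -1.0]] [-0.60000851  0.14057241  0.12774055] 0.0007074632919915735
```

View pics/s4.png

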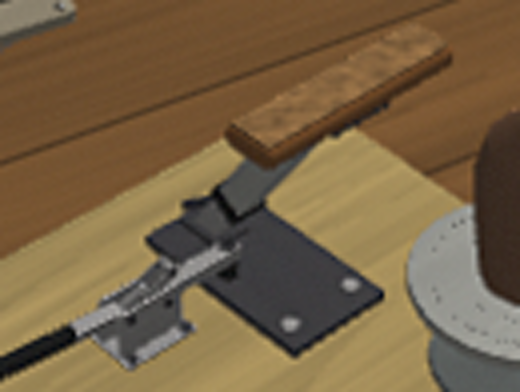

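The clamp stays locked with the handle low at the left and the bar level on the foot. The moves can't tilt the tool directly, so I'll test whether an over-reach outward tilts it.

Request:
move_arm(
  steps=[
    {"dx": 0,"dy": 4,"dz": 0,"spin": 0},
    {"dx": 0,"dy": 4,"dz": 0,"spin": 0},
    {"dx": 0,"dy": 4,"dz": 0,"spin": 0},
    {"dx": 0,"dy": 4,"dz": 0,"spin": 0},
    {"dx": 0,"dy": 4,"dz": 0,"spin": 0},
    {"dx": 0,"dy": 4,"dz": 0,"spin": 0},
    {"dx": -4.5,"dy": 0,"dz": 0,"spin": 0},
    {"dx": -4.5,"dy": 0,"dz": 0,"spin": 0},
    {"dx": -4.5,"dy": 0,"dz": 0,"spin": 0},
    {"dx": -4.5,"dy": 0,"dz": 0,"spin": 0},
    {"dx": -4.5,"dy": 0,"dz": 0,"spin": 0},
    {"dx": -4.5,"dy": 0,"dz": 0,"spin": 0},
  ],
)

```text
time: 9.15
ee_pos: [0.7321, 0.1551, 0.5295]
eef_rot: [-0.1, 0.995, -0.001, -0.001]
ft_force: [-0.2, -0.9, 2.6]
width: 0.0006
grip_force: 0.0
```

Request:
move_arm(
  steps=[
    {"dx": -4.5,"dy": 0,"dz": 0,"spin": 0},
    {"dx": -4.5,"dy": 0,"dz": 0,"spin": 0},
    {"dx": -4.5,"dy": 0,"dz": 0,"spin": 0},
    {"dx": -4.5,"dy": 0,"dz": 0,"spin": 0},
  ],
)

```text
time: 9.55
ee_pos: [0.8001, 0.1793, 0.5383]
eef_rot: [-0.115, 0.993, -0.007, 0.017]
ft_force: [-0.4, 1.8, 2.4]
width: 0.0002
grip_force: 0.0
```

```bash
python3 - <<'E'
from h import *
s=S(); print(s["time"],s["joint_positions"].round(2),s["ee_pos"],Ro.from_quat(s["eef_rot"]).as_matrix().round(3).tolist(),s["ft_force"],s["width"])
E
```

```text
9.55 [-0.13  1.   -1.22  0.23  1.12  2.02  1.44] [0.80010191 0.17928797 0.53833241] [[-0.973, -0.229, 0.035], [-0.23, 0.973, -0.011], [-0.031, -0.018, -0.999]] [-0.40198422  1.79586048  2.39540733] 0.00018900877340270506
```

Request:
move_arm(
  steps=[
    {"dx": -1,"dy": 0,"dz": -4,"spin": 0},
    {"dx": -1,"dy": 0,"dz": -4,"spin": 0},
    {"dx": -1,"dy": 0,"dz": -4,"spin": 0},
    {"dx": -1,"dy": 0,"dz": -4,"spin": 0},
    {"dx": -1,"dy": 0,"dz": -4,"spin": 0},
    {"dx": -1,"dy": 0,"dz": -4,"spin": 0},
  ],
)

```text
time: 10.15
ee_pos: [0.7422, 0.1702, 0.6561]
eef_rot: [-0.118, 0.992, -0.004, 0.049]
ft_force: [0.8, 0.2, 0.4]
width: 0.0004
grip_force: 0.0
```

```bash
cat >> h.py <<'E'
def show():
    s=S(); print(s["time"],s["joint_positions"].round(2),s["ee_pos"].round(4),Ro.from_quat(s["eef_rot"]).as_matrix().round(3).tolist(),s["ft_force"].round(1),round(s["width"],4))
E
python3 -c "
from h import *
show()"
```

```text
10.15 [-0.26  0.83 -0.25  0.16  0.25  2.06  1.51] [0.7422 0.1702 0.6561] [[-0.967, -0.235, 0.097], [-0.235, 0.972, 0.004], [-0.095, -0.019, -0.995]] [0.8 0.2 0.4] 0.0004
```

Request:
move_arm(
  steps=[
    {"dx": -2,"dy": 0,"dz": -4,"spin": 0},
    {"dx": -2,"dy": 0,"dz": -4,"spin": 0},
    {"dx": -2,"dy": 0,"dz": -4,"spin": 0},
    {"dx": -2,"dy": 0,"dz": -4,"spin": 0},
    {"dx": -2,"dy": 0,"dz": -4,"spin": 0},
    {"dx": -2,"dy": 0,"dz": -4,"spin": 0},
  ],
)

```text
time: 10.75
ee_pos: [0.7001, 0.1615, 0.7292]
eef_rot: [-0.117, 0.989, -0.0, 0.093]
ft_force: [0.9, 0.1, -0.0]
width: 0.0005
grip_force: 0.0
```

```bash
python3 -c "
from h import *
show(); print(S()['joint_positions'])"
```

```text
10.75 [-0.36  0.77  0.68  0.16 -0.56  2.06  1.59] [0.7001 0.1615 0.7292] [[-0.955, -0.231, 0.183], [-0.231, 0.973, 0.021], [-0.183, -0.022, -0.983]] [ 0.9  0.1 -0. ] 0.0005
[-0.36299289  0.7681992   0.67546027  0.16214641 -0.56345347  2.05776037
  1.58629151]
```

Request:
move_arm(
  steps=[
    {"dx": -3,"dy": 0.5,"dz": -4,"spin": 0},
    {"dx": -3,"dy": 0.5,"dz": -4,"spin": 0},
    {"dx": -3,"dy": 0.5,"dz": -4,"spin": 0},
    {"dx": -3,"dy": 0.5,"dz": -4,"spin": 0},
    {"dx": -3,"dy": 0.5,"dz": -4,"spin": 0},
    {"dx": -3,"dy": 0.5,"dz": -4,"spin": 0},
    {"dx": -3,"dy": 0.5,"dz": -4,"spin": 0},
    {"dx": -3,"dy": 0.5,"dz": -4,"spin": 0},
    {"dx": -3,"dy": 0.5,"dz": -4,"spin": 0},
    {"dx": -3,"dy": 0.5,"dz": -4,"spin": 0},
  ],
)

```text
time: 11.75
ee_pos: [0.5599, 0.1758, 0.8913]
eef_rot: [-0.118, 0.967, 0.018, 0.225]
ft_force: [-0.3, 0.2, -0.7]
width: 0.0006
grip_force: 0.0
```

```bash
python3 -c "
from h import *
show(); print(S()['joint_positions'])"
```

```text
11.75 [-0.52  0.57  1.34  0.16 -1.09  2.06  1.58] [0.5599 0.1758 0.8913] [[-0.871, -0.236, 0.431], [-0.219, 0.972, 0.089], [-0.44, -0.017, -0.898]] [-0.3  0.2 -0.7] 0.0006
[-0.52386722  0.57379478  1.33873819  0.16154122 -1.09024052  2.05791441
  1.57607598]
```

```bash
cat >> h.py <<'E'
ST=np.array([.4929,.067,.1974]); bx=.006
eys=np.array([-np.sin(ST[2]),np.cos(ST[2]),0]); exs=np.array([np.cos(ST[2]),np.sin(ST[2]),0])
U=np.sin(np.radians(32))*exs+np.cos(np.radians(32))*ez
B=np.array([ST[0],ST[1],.018+.108])+bx*exs
def grasp(back=0,ahead=.003,q=None):
    z=Ro.from_quat(S()["eef_rot"] if q is None else q).as_matrix()[:,2]
    return B-(.164+ahead+back)*z
E
python3 -c "
from h import *
print(grasp(.09),to(grasp(.09)))"
```

```text
[0.38805177 0.04543126 0.35680323] [41.32 -7.68 39.45]
```

Request:
move_arm(
  steps=[
    {"dx": 3.4,"dy": -0.6,"dz": 2.9,"spin": 0},
    {"dx": 3.4,"dy": -0.6,"dz": 2.9,"spin": 0},
    {"dx": 3.4,"dy": -0.6,"dz": 2.9,"spin": 0},
    {"dx": 3.4,"dy": -0.6,"dz": 2.9,"spin": 0},
    {"dx": 3.4,"dy": -0.6,"dz": 2.9,"spin": 0},
    {"dx": 3.4,"dy": -0.6,"dz": 2.9,"spin": 0},
    {"dx": 3.4,"dy": -0.6,"dz": 2.9,"spin": 0},
    {"dx": 3.4,"dy": -0.6,"dz": 2.9,"spin": 0.04},
    {"dx": 0,"dy": 0,"dz": 0,"spin": 0},
  ],
  claw=8.7,
)

```text
time: 12.65
ee_pos: [0.4884, 0.119, 0.7985]
eef_rot: [-0.05, 0.968, 0.056, 0.241]
ft_force: [-0.7, -0.9, -0.3]
width: 0.0645
grip_force: 0.0
```

```bash
python3 -c "
from h import *
show();print(to(grasp(.09)))"
```

```text
12.65 [-1.66 -0.2   1.06  1.12  0.31  1.63  1.2 ] [0.4884 0.119  0.7985] [[-0.879, -0.124, 0.461], [-0.07, 0.989, 0.132], [-0.472, 0.083, -0.878]] [-0.7 -0.9 -0.3] 0.0645
[ 31.2  -10.76  33.12]
```

Request:
move_arm(
  steps=[
    {"dx": 1,"dy": -0.5,"dz": 1,"spin": 0},
    {"dx": 1,"dy": -0.5,"dz": 1,"spin": 0},
    {"dx": 0,"dy": 0,"dz": 0,"spin": 0},
    {"dx": 0,"dy": 0,"dz": 0,"spin": 0},
  ],
)

```text
time: 13.05
ee_pos: [0.481, 0.1164, 0.7736]
eef_rot: [-0.051, 0.967, 0.052, 0.243]
ft_force: [0.3, 0.6, 0.3]
width: 0.0861
grip_force: 0.0
```

```bash
python3 -c "
from h import *
show();print(to(grasp(.09)))"
```

```text
13.05 [-1.59 -0.26  0.93  1.22  0.38  1.59  1.15] [0.481  0.1164 0.7736] [[-0.877, -0.124, 0.465], [-0.074, 0.989, 0.125], [-0.476, 0.076, -0.876]] [0.3 0.6 0.3] 0.0861
[29.59 -9.9  31.28]
```

Request:
move_arm(
  steps=[
    {"dx": 0,"dy": 0,"dz": 0,"spin": -0.05},
    {"dx": 0,"dy": 0,"dz": 0,"spin": -0.05},
    {"dx": 0,"dy": 0,"dz": 0,"spin": 0},
  ],
)

```text
time: 13.35
ee_pos: [0.4809, 0.117, 0.7737]
eef_rot: [-0.1, 0.963, 0.039, 0.246]
ft_force: [-0.4, 0.4, -0.5]
width: 0.0867
grip_force: 0.0
```

```bash
python3 -c "
from h import *
show();print(to(grasp(.09)))"
```

```text
13.35 [-1.62 -0.27  0.94  1.22  0.4   1.59  1.24] [0.4809 0.117  0.7737] [[-0.859, -0.212, 0.466], [-0.173, 0.977, 0.125], [-0.481, 0.027, -0.876]] [-0.4  0.4 -0.5] 0.0867
[30.47 -6.87 31.27]
```

Request:
move_arm(
  steps=[
    {"dx": 2,"dy": -0.5,"dz": 2,"spin": 0},
    {"dx": 2,"dy": -0.5,"dz": 2,"spin": 0},
    {"dx": 2,"dy": -0.5,"dz": 2,"spin": 0},
    {"dx": 2,"dy": -0.5,"dz": 2,"spin": 0},
    {"dx": 2,"dy": -0.5,"dz": 2,"spin": 0},
    {"dx": 2,"dy": -0.5,"dz": 2,"spin": 0},
    {"dx": 2,"dy": -0.5,"dz": 2,"spin": 0},
    {"dx": 2,"dy": -0.5,"dz": 2,"spin": 0},
    {"dx": 2,"dy": -0.5,"dz": 2,"spin": 0},
    {"dx": 2,"dy": -0.5,"dz": 2,"spin": 0},
    {"dx": 0,"dy": 0,"dz": 0,"spin": 0},
  ],
)

```text
time: 14.45
ee_pos: [0.4122, 0.0569, 0.497]
eef_rot: [-0.097, 0.964, 0.039, 0.242]
ft_force: [-0.5, -0.1, 0.6]
width: 0.0866
grip_force: 0.0
```

```bash
python3 -c "
from h import *
show();print(to(grasp(.09)))"
```

```text
14.45 [-0.95 -0.49  0.49  2.02  0.36  1.09  1.22] [0.4122 0.0569 0.497 ] [[-0.863, -0.207, 0.46], [-0.169, 0.978, 0.122], [-0.475, 0.027, -0.879]] [-0.5 -0.1  0.6] 0.0866
[ 9.96 -1.69 11.05]
```

```bash
cat > fk.py <<'E'
import numpy as np, itertools
from scipy.spatial.transform import Rotation as Ro
from scipy.optimize import least_squares
D=[([1.25238983,.33289682,-.06469916,1.46096143,.02160925,1.34990719,-.08851816],(.18216,-.59773,.40393),(0,.001,-1)),
([1.4,.35,-.26,1.45,.09,1.36,1.28],(.1822,-.5978,.4043),(0,.001,-1)),
([.9,.06,-.69,1.79,.04,1.3,.35],(.4583,-.1549,.405),(.001,.002,-1)),
([.74,.23,-.76,1.83,.17,1.16,.06],(.506,-.0745,.3233),(-.006,.001,-1)),
([.95,.19,-.9,1.44,.15,1.58,1.84],(.5197,-.1339,.5298),(0,0,-1)),
([-.13,1.,-1.22,.23,1.12,2.02,1.44],(.8001,.1793,.5383),(.035,-.011,-.999)),
([-.26,.83,-.25,.16,.25,2.06,1.51],(.7422,.1702,.6561),(.097,.004,-.995)),
([-.363,.768,.675,.162,-.563,2.058,1.586],(.7001,.1615,.7292),(.183,.021,-.983)),
([-.524,.574,1.339,.1615,-1.09,2.058,1.576],(.5599,.1758,.8913),(.431,.089,-.898)),
([-1.66,-.2,1.06,1.12,.31,1.63,1.2],(.4884,.119,.7985),(.461,.132,-.878)),
([-.95,-.49,.49,2.02,.36,1.09,1.22],(.4122,.0569,.497),(.46,.122,-.879))]
Rz=lambda a:Ro.from_euler('z',a); Ry=lambda a:Ro.from_euler('y',a)
def fk(q,p,s):
    h,L1,L2,L3,a1,a2,a3,a0=p
    R=Rz(s[0]*q[0]); x=np.array([0,0,h])+R.apply([a0,0,0])
    R=R*Ry(q[1])*Rz(s[1]*q[2]); x=x+R.apply([a1,0,L1])
    R=R*Ry(q[3])*Rz(s[2]*q[4]); x=x+R.apply([a2,0,L2])
    R=R*Ry(q[5]); x=x+R.apply([a3,0,L3])
    return x,R
def fit():
    best=None
    for s in itertools.product((-1,1),repeat=3):
        e=lambda p:np.concatenate([np.r_[fk(q,p,s)[0]-x,.3*(fk(q,p,s)[1].apply([0,0,1])-np.array(z))] for q,x,z in D])
        t=least_squares(e,[.33,.35,.35,.1,0,0,0,0],loss='soft_l1',f_scale=.01)
        if best is None or t.cost<best[0]: best=(t.cost,t.x,s,e(t.x))
    return best
E
python3 -c "
from fk import *
b=fit();print(b[0],b[1].round(3),b[2],abs(b[3]).max())"
```

```text
0.0032338288948741897 [ 0.298  0.55   0.562  0.335  0.025 -0.054  0.146  0.015] (-1, -1, -1) 0.04296436339234386
```

```bash
cat > fk2.py <<'E'
from fk import *
def fk2(q,p,s):
    h=p[0]; R=Rz(s[0]*q[0]+p[1]); x=np.array([0,0,h])+R.apply([p[2],p[3],0])
    R=R*Ry(q[1]+p[4])*Rz(s[1]*q[2]+p[5]); x=x+R.apply([p[6],p[7],p[8]])
    R=R*Ry(q[3]+p[9])*Rz(s[2]*q[4]+p[10]); x=x+R.apply([p[11],p[12],p[13]])
    R=R*Ry(q[5]+p[14]); x=x+R.apply([p[15],p[16],p[17]])
    return x,R
def fit2():
    best=None
    for s in itertools.product((-1,1),repeat=3):
        def e(p): return np.concatenate([np.concatenate([np.r_[fk2(q,p,s)[0]-x,.3*(fk2(q,p,s)[1].apply([0,0,1])-np.array(z))] for q,x,z in D]),.003*(p-p0)])
        p0=np.zeros(18); p0[[0,8,13,17]]=.3,.45,.45,.2
        t=least_squares(e,p0)
        if best is None or t.cost<best[0]: best=(t.cost,t.x,s,e(t.x)[:-18])
    return best
E
python3 -c "
from fk2 import *
b=fit2();print(b[0],b[1].round(3),b[2]);print(b[3].reshape(-1,6).round(3))"
```

```text
2.6127872302032577e-05 [ 0.259  0.011 -0.001 -0.023  0.003 -0.001 -0.003 -0.023  0.444  0.005
 -0.002 -0.001 -0.003  0.485 -0.008 -0.007 -0.003  0.165] (-1, -1, -1)
[[-0.001  0.     0.    -0.001 -0.     0.   ]
 [ 0.002  0.    -0.002 -0.001  0.001  0.   ]
 [ 0.001  0.001  0.002  0.002 -0.001  0.   ]
 [-0.001  0.001 -0.001 -0.001  0.001  0.   ]
 [ 0.001 -0.002  0.001  0.001 -0.     0.   ]
 [ 0.001  0.    -0.001  0.001  0.    -0.   ]
 [-0.001 -0.002  0.002  0.001 -0.     0.   ]
 [-0.     0.001 -0.001  0.     0.     0.   ]
 [ 0.    -0.    -0.     0.001  0.001  0.   ]
 [ 0.     0.001 -0.001 -0.001 -0.001 -0.001]
 [-0.    -0.001  0.    -0.001 -0.    -0.001]]
```

```bash
cat > ik.py <<'E'
from fk2 import *; from h import *
b=fit2(); p_,s_=b[1],b[2]
lo=np.array([-2.6,-.5,-1.47,.16,-1.27,.06])+.02; hi=np.array([2.6,2.12,1.34,2.42,4.41,2.06])-.02
def ik(X,z,q0):
    def e(q):
        x,R=fk2(q,p_,s_); return np.r_[x-X,.3*(R.apply([0,0,1])-z),.0005*(q-q0)]
    t=least_squares(e,np.clip(q0,lo+.001,hi-.001),bounds=(lo,hi)); r=e(t.x)
    return np.abs(r[:6]).max(),t.x
E
python3 - <<'E'
from ik import *
rng=np.random.default_rng(0); q0=S()["joint_positions"][:6]
for th in (15,18,20,22,25,28.6):
    t=np.radians(th); z=np.sin(t)*exs-np.cos(t)*ez
    for back in (.09,0):
        c=[ik(B-(.167+back)*z,z,q) for q in [q0]+[rng.uniform(lo,hi) for _ in range(12)]]
        m=min(c,key=lambda a:a[0]); ok=[a for a in c if a[0]<.002]
        n=min(ok,key=lambda a:np.abs(a[1]-q0).max()) if ok else m
        print(th,back,round(m[0],4),len(ok),n[1].round(2), "fromhere",round(c[0][0],4))
E
```

```text
15 0.09 0.0 9 [-0.99 -0.27  0.66  2.11  0.24  1.  ] fromhere 0.0
15 0 0.0 9 [-1.08 -0.07  0.84  2.17  0.09  0.76] fromhere 0.0
18 0.09 0.0 11 [-0.96 -0.33  0.62  2.16  0.28  0.96] fromhere 0.0
18 0 0.0 10 [-0.91 -0.09  0.66  2.2   0.11  0.7 ] fromhere 0.0
20 0.09 0.0 11 [-0.96 -0.36  0.6   2.19  0.32  0.93] fromhere 0.0
20 0 0.0 11 [-1.   -0.13  0.74  2.24  0.18  0.66] fromhere 0.0
22 0.09 0.0 11 [-0.86 -0.37  0.51  2.22  0.31  0.88] fromhere 0.0
22 0 0.0 9 [-0.93 -0.14  0.67  2.26  0.19  0.62] fromhere 0.0
25 0.09 0.0 8 [-0.8  -0.41  0.45  2.27  0.33  0.83] fromhere 0.0
25 0 0.0 6 [-0.94 -0.18  0.67  2.3   0.27  0.56] fromhere 0.0
28.6 0.09 0.0 9 [-0.79 -0.47  0.43  2.33  0.39  0.77] fromhere 0.0
28.6 0 0.0 12 [-1.3  -0.38  0.97  2.36  0.69  0.59] fromhere 0.0
```

The fitted arm model says the grasp is reachable at this tilt. Moving to the pre-grasp.

Request:
move_arm(
  steps=[
    {"dx": 2,"dy": -0.34,"dz": 1.0,"spin": 0},
    {"dx": 2,"dy": -0.34,"dz": 1.5,"spin": 0},
    {"dx": 2,"dy": -0.34,"dz": 2,"spin": 0},
    {"dx": 2,"dy": -0.34,"dz": 2,"spin": 0},
    {"dx": 1.9,"dy": -0.34,"dz": 2,"spin": 0},
    {"dx": 0,"dy": 0,"dz": 0.5,"spin": 0},
    {"dx": 0,"dy": 0,"dz": 0,"spin": 0},
  ],
)

```text
time: 15.15
ee_pos: [0.3738, 0.036, 0.3743]
eef_rot: [-0.099, 0.963, 0.04, 0.246]
ft_force: [-0.3, 0.1, 0.7]
width: 0.0866
grip_force: 0.0
```

```bash
python3 - <<'E'
from h import *
show();print(to(grasp(.09)))
from bench import imaging
import cv2
c=imaging.camera("wrist"); cv2.imwrite("pics/w3.png",cv2.resize(c["img"][:,:,::-1],(784,588))); np.savez("w3.npz",**{k:c[k] for k in c})
def pj(X): p=c["camera_matrix"]@(c["R"]@X+c["t"]); return ((p[:2]/p[2])*1.4).round(0).tolist()
tr=lambda X:Ro.from_euler('z',ST[2]).apply(X)+[ST[0],ST[1],.018]
print("tip",pj(B+.018*eys),"base",pj(B+.0125*eys))
print("ferr bot -x face",[pj(B-.069*U+sy*.0125*eys-.0125*np.cross(eys,U)) for sy in (-1,1)])
print("foot",[pj(tr([-.08,sy*.045,.01])) for sy in (-1,1)], "bar",[pj(B+.114*U+sy*.085*eys-.021*exs+.008*ez) for sy in (-1,1)])
E
```

```text
15.15 [-0.66 -0.48  0.35  2.3   0.25  0.8   1.34] [0.3738 0.036  0.3743] [[-0.86, -0.21, 0.465], [-0.171, 0.977, 0.125], [-0.481, 0.028, -0.876]] [-0.3  0.1  0.7] 0.0866
[ 0.65 -0.18  2.28]
tip [416.0, 289.0] base [407.0, 289.0]
ferr bot -x face [[365.0, 175.0], [406.0, 175.0]]
foot [[312.0, 80.0], [456.0, 80.0]] bar [[221.0, 493.0], [557.0, 486.0]]
```

View pics/w3.png

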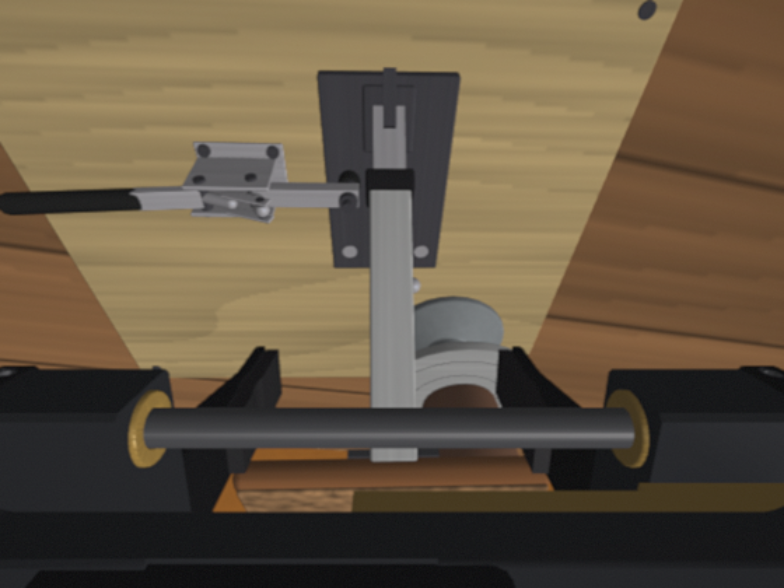

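The wrist view shows the button dome at (418,285), predicted (416,289), and the sleeve's mid-line at column 392. That puts the model within about 2 mm, and I'll correct for it.

```bash
cat >> h.py <<'E'
B=B+.002*eys-.002*exs
E
python3 -c "
from h import *
g=grasp(0);print(to(g)); print('residual spin',Ro.from_quat(S()['eef_rot']).inv().apply(eys), 'U in tool',Ro.from_quat(S()['eef_rot']).inv().apply(U))"
```

```text
[9.000e-01 1.000e-02 1.124e+01]
residual spin [2.92532337e-04 9.99492423e-01 3.18560795e-02] U in tool [-0.87318279  0.01578173 -0.4871373 ]
```

Request:
move_arm(
  steps=[
    {"dx": 0.3,"dy": 0,"dz": 1.5,"spin": 0},
    {"dx": 0.3,"dy": 0,"dz": 2,"spin": 0},
    {"dx": 0.3,"dy": 0,"dz": 2,"spin": 0},
    {"dx": 0,"dy": 0,"dz": 2,"spin": 0},
    {"dx": 0,"dy": 0,"dz": 1.8,"spin": 0},
    {"dx": 0,"dy": 0,"dz": 1.2,"spin": 0},
    {"dx": 0,"dy": 0,"dz": 0.7,"spin": 0},
    {"dx": 0,"dy": 0,"dz": 0,"spin": 0},
    {"dx": 0,"dy": 0,"dz": 0,"spin": 0},
  ],
)

```text
time: 16.1
ee_pos: [0.4175, 0.0484, 0.2715]
eef_rot: [-0.1, 0.963, 0.04, 0.246]
ft_force: [-0.7, 0.1, -0.0]
width: 0.087
grip_force: 0.0
```

```bash
python3 - <<'E'
from h import *
show();print(to(grasp(0)))
from bench import imaging
import cv2
c=imaging.camera("wrist"); cv2.imwrite("pics/w4.png",c["img"][60:340,80:480,::-1].repeat(2,0).repeat(2,1))
E
```

```text
16.1 [-0.73 -0.2   0.49  2.35  0.17  0.47  1.41] [0.4175 0.0484 0.2715] [[-0.859, -0.211, 0.466], [-0.172, 0.977, 0.125], [-0.482, 0.028, -0.876]] [-0.7  0.1 -0. ] 0.087
[-0.14  0.02 -0.  ]
```

View pics/w4.png

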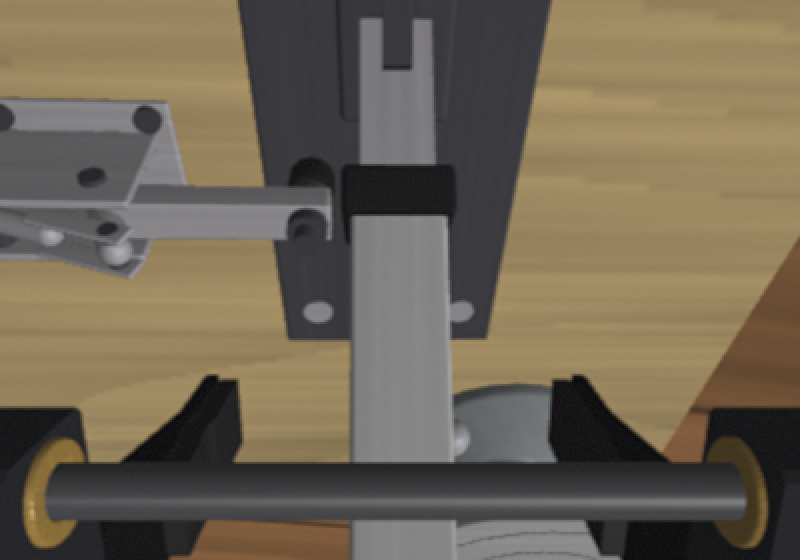

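```bash
python3 - <<'E'
from h import *
from bench import imaging
c=imaging.camera("wrist"); s=S(); R=Ro.from_quat(s["eef_rot"])
def pj(X): p=c["camera_matrix"]@(c["R"]@X+c["t"]); return (p[:2]/p[2]).round(1).tolist()
print("model tip",pj(B+.018*eys))
for d in ((0,.018,.164),(.005,.018,.164),(0,.018,.170),(0,.018,.158),(.0095,.0435,.1822),(-.0095,.0435,.1822)): print(d,pj(s["ee_pos"]+R.apply(d)))
E
```

```text
model tip [314.1, 280.1]
(0, 0.018, 0.164) [314.4, 280.8]
(0.005, 0.018, 0.164) [314.7, 271.9]
(0, 0.018, 0.17) [313.1, 275.1]
(0, 0.018, 0.158) [315.7, 286.9]
(0.0095, 0.0435, 0.1822) [357.4, 249.1]
(-0.0095, 0.0435, 0.1822) [354.9, 279.8]
```

Request:
move_arm(
  steps=[
    {"dx": 0,"dy": 0,"dz": 0,"spin": 0},
    {"dx": 0,"dy": 0,"dz": 0,"spin": 0},
    {"dx": 0,"dy": 0,"dz": 0,"spin": 0},
    {"dx": 0,"dy": 0,"dz": 0,"spin": 0},
    {"dx": 0,"dy": 0,"dz": 0,"spin": 0},
    {"dx": 0,"dy": 0,"dz": 0,"spin": 0},
    {"dx": 0,"dy": 0,"dz": 0,"spin": 0},
    {"dx": 0,"dy": 0,"dz": 0,"spin": 0},
    {"dx": 0,"dy": 0,"dz": 0,"spin": 0},
    {"dx": 0,"dy": 0,"dz": 0,"spin": 0},
    {"dx": 0,"dy": 0,"dz": 0,"spin": 0},
  ],
  claw=0,
  squeeze=45,
)

```text
time: 17.3
ee_pos: [0.4167, 0.049, 0.2706]
eef_rot: [-0.1, 0.963, 0.04, 0.245]
ft_force: [-2.8, 6.9, 0.9]
width: 0.025
grip_force: 45.0
```

```bash
python3 -c "
from h import *
show(); s=S(); print(s['grip_force'],s['torque'],s['ft_force']@U)"
```

```text
17.3 [-0.73 -0.2   0.49  2.35  0.17  0.47  1.41] [0.4167 0.049  0.2706] [[-0.86, -0.213, 0.465], [-0.173, 0.977, 0.126], [-0.481, 0.028, -0.876]] [-2.8  6.9  0.9] 0.025
44.95086814929738 [0.84064392 0.78347937 0.49672153] -0.007957679776064333
```

Width is 25.0 mm at 45 N, so the button is flush. Now pulling up along the post in small steps.

Request:
move_arm(
  steps=[
    {"dx": -0.09,"dy": 0,"dz": -0.05,"spin": 0},
    {"dx": -0.09,"dy": 0,"dz": -0.05,"spin": 0},
    {"dx": -0.09,"dy": 0,"dz": -0.05,"spin": 0},
    {"dx": 0,"dy": 0,"dz": 0,"spin": 0},
  ],
)

```text
time: 17.7
ee_pos: [0.4177, 0.0491, 0.2721]
eef_rot: [-0.1, 0.964, 0.04, 0.244]
ft_force: [2.9, 7.9, -11.5]
width: 0.025
grip_force: 44.8
```

```bash
cat >> h.py <<'E'
def lift():
    s=S(); print("t",round(s["time"],2),"along",((s["ee_pos"]-[0.4167,0.049,0.2706])@U*1000).round(1),"perp",((s["ee_pos"]-[0.4167,0.049,0.2706])@np.cross(eys,U)*1000).round(1),"F_U",round(s["ft_force"]@U,1),"Fy",round(s["ft_force"]@eys,1),"Fx",round(s["ft_force"]@np.cross(eys,U),1),"w",round(s["width"],4),round(s["grip_force"],1),s["joint_positions"][3].round(3))
E
python3 -c "
from h import *
lift()"
```

```text
t 17.7 along 1.8 perp 0.1 F_U -7.4 Fy 7.2 Fx 9.8 w 0.025 44.8 2.347
```

Request:
move_arm(
  steps=[
    {"dx": -0.12,"dy": 0.03,"dz": 0,"spin": 0},
    {"dx": -0.09,"dy": 0.02,"dz": -0.05,"spin": 0},
    {"dx": -0.09,"dy": 0,"dz": -0.05,"spin": 0},
    {"dx": 0,"dy": 0,"dz": 0,"spin": 0},
  ],
)

```text
time: 18.1
ee_pos: [0.4192, 0.0497, 0.2739]
eef_rot: [-0.1, 0.964, 0.039, 0.243]
ft_force: [-4.6, 4.7, -5.5]
width: 0.0247
grip_force: 44.8
```

```bash
python3 -c "
from h import *
lift()"
```

```text
t 18.1 along 4.2 perp 0.4 F_U -6.6 Fy 5.5 Fx -0.1 w 0.0247 44.8 2.341
```

Request:
move_arm(
  steps=[
    {"dx": -0.09,"dy": 0.02,"dz": -0.05,"spin": 0},
    {"dx": -0.09,"dy": 0.02,"dz": -0.05,"spin": 0},
    {"dx": -0.09,"dy": 0,"dz": -0.05,"spin": 0},
    {"dx": -0.09,"dy": 0,"dz": -0.05,"spin": 0},
    {"dx": 0,"dy": 0,"dz": 0,"spin": 0},
  ],
)

```text
time: 18.6
ee_pos: [0.4217, 0.0502, 0.2781]
eef_rot: [-0.1, 0.964, 0.039, 0.244]
ft_force: [-13.0, 2.4, 3.1]
width: 0.0244
grip_force: 44.8
```

```bash
python3 -c "
from h import *
lift()"
```

```text
t 18.6 along 9.1 perp 0.4 F_U -3.9 Fy 4.9 Fx -12.0 w 0.0244 44.8 2.332
```

Request:
move_arm(
  steps=[
    {"dx": -0.06,"dy": 0.02,"dz": -0.1,"spin": 0},
    {"dx": -0.06,"dy": 0.02,"dz": -0.1,"spin": 0},
    {"dx": -0.09,"dy": 0.02,"dz": -0.05,"spin": 0},
    {"dx": -0.09,"dy": 0,"dz": -0.05,"spin": 0},
    {"dx": -0.09,"dy": 0,"dz": -0.05,"spin": 0},
    {"dx": -0.09,"dy": 0,"dz": -0.05,"spin": 0},
    {"dx": 0,"dy": 0,"dz": 0,"spin": 0},
  ],
)

```text
time: 19.3
ee_pos: [0.4253, 0.051, 0.2854]
eef_rot: [-0.099, 0.963, 0.04, 0.246]
ft_force: [2.0, 5.2, -7.4]
width: 0.0248
grip_force: 44.8
```

```bash
python3 - <<'E'
from h import *
lift(); show()
# image check: has the sleeve/rest moved? compare rest position in top view by template matching
from bench import imaging
import cv2
c=imaging.camera("top")["img"]; o=np.load("top.npz")["img"]
t=o[186:216,228:286]; m=cv2.matchTemplate(c[170:230,210:300],t,cv2.TM_CCOEFF_NORMED); _,v,_,l=cv2.minMaxLoc(m)
print("rest shift px",l[0]+210-228,l[1]+170-186,round(v,2))
w=imaging.camera("wrist"); np.savez("w5.npz",**{k:w[k] for k in w})
E
```

```text
t 19.3 along 17.2 perp -0.3 F_U -4.7 Fy 4.7 Fx 6.5 w 0.0248 44.8 2.319
19.3 [-0.73 -0.21  0.48  2.32  0.17  0.51  1.41] [0.4253 0.051  0.2854] [[-0.859, -0.211, 0.467], [-0.172, 0.977, 0.125], [-0.482, 0.027, -0.876]] [ 2.   5.2 -7.4] 0.0248
rest shift px -1 -3 0.7
```

Request:
move_arm(
  steps=[
    {"dx": -0.1,"dy": 0.02,"dz": -0.02,"spin": 0},
    {"dx": -0.09,"dy": 0,"dz": -0.05,"spin": 0},
    {"dx": 0,"dy": 0,"dz": 0,"spin": 0},
  ],
)

```text
time: 19.7
ee_pos: [0.4262, 0.0513, 0.2864]
eef_rot: [-0.099, 0.963, 0.04, 0.245]
ft_force: [0.5, 3.6, -7.3]
width: 0.0246
grip_force: 44.8
```

```bash
python3 -c "
from h import *
lift()"
```

```text
t 19.7 along 18.6 perp -0.1 F_U -5.6 Fy 3.5 Fx 4.9 w 0.0246 44.8 2.315
```

Request:
move_arm(
  steps=[
    {"dx": -0.09,"dy": 0,"dz": -0.05,"spin": 0},
    {"dx": -0.09,"dy": 0,"dz": -0.05,"spin": 0},
    {"dx": 0,"dy": 0,"dz": 0,"spin": 0},
  ],
)

```text
time: 20.0
ee_pos: [0.4273, 0.0515, 0.2884]
eef_rot: [-0.099, 0.963, 0.04, 0.246]
ft_force: [1.5, 2.7, -7.4]
width: 0.0248
grip_force: 44.8
```

```bash
python3 -c "
from h import *
lift()"
```

```text
t 20.0 along 20.9 perp -0.2 F_U -5.2 Fy 2.3 Fx 5.6 w 0.0248 44.8 2.311
```

Request:
move_arm(
  steps=[
    {"dx": -0.09,"dy": 0,"dz": -0.05,"spin": 0},
    {"dx": -0.07,"dy": 0,"dz": -0.04,"spin": 0},
    {"dx": 0,"dy": 0,"dz": 0,"spin": 0},
  ],
)

```text
time: 20.3
ee_pos: [0.4283, 0.0517, 0.29]
eef_rot: [-0.099, 0.963, 0.04, 0.246]
ft_force: [0.6, 2.5, -6.2]
width: 0.0251
grip_force: 44.8
```

```bash
python3 -c "
from h import *
lift()"
```

```text
t 20.3 along 22.8 perp -0.2 F_U -4.6 Fy 2.4 Fx 4.2 w 0.0251 44.8 2.307
```

Request:
move_arm(
  steps=[
    {"dx": -0.08,"dy": 0,"dz": -0.04,"spin": 0},
    {"dx": -0.07,"dy": 0,"dz": -0.04,"spin": 0},
    {"dx": 0,"dy": 0,"dz": 0,"spin": 0},
  ],
)

```text
time: 20.6
ee_pos: [0.4293, 0.0519, 0.2915]
eef_rot: [-0.099, 0.963, 0.04, 0.246]
ft_force: [-0.7, 2.4, -3.4]
width: 0.0248
grip_force: 44.8
```

```bash
python3 -c "
from h import *
lift()"
```

```text
t 20.6 along 24.6 perp -0.2 F_U -3.0 Fy 2.5 Fx 1.6 w 0.0248 44.8 2.303
```

Request:
move_arm(
  steps=[
    {"dx": -0.07,"dy": 0,"dz": -0.04,"spin": 0},
    {"dx": -0.06,"dy": 0,"dz": -0.04,"spin": 0},
    {"dx": 0,"dy": 0,"dz": 0,"spin": 0},
  ],
)

```text
time: 20.9
ee_pos: [0.4305, 0.0521, 0.2936]
eef_rot: [-0.099, 0.963, 0.04, 0.247]
ft_force: [-5.9, 1.1, 6.7]
width: 0.0249
grip_force: 44.8
```

```bash
python3 -c "
from h import *
lift()"
```

```text
t 20.9 along 27.0 perp -0.2 F_U 2.7 Fy 2.2 Fx -8.3 w 0.0249 44.8 2.299
```

Request:
move_arm(
  steps=[
    {"dx": 0,"dy": 0,"dz": 0,"spin": 0},
    {"dx": 0,"dy": 0,"dz": 0,"spin": 0},
  ],
)

```text
time: 21.1
ee_pos: [0.4306, 0.052, 0.2938]
eef_rot: [-0.099, 0.963, 0.04, 0.247]
ft_force: [-3.8, 1.2, 6.8]
width: 0.025
grip_force: 44.8
```

```bash
python3 - <<'E'
from h import *
lift()
# button visible in wrist image? look for bright dome right of the sleeve along the post
from bench import imaging
w=imaging.camera("wrist"); s=S()
def pj(w,X): p=w["camera_matrix"]@(w["R"]@X+w["t"]); return (p[:2]/p[2])
o=np.load("w5.npz")
for n,c in (("17mm",o),("now",w)):
    g=c["img"].astype(int).mean(2); x,y=pj(c,B+.0165*eys); x=int(x);y=int(y); print(n,x,y)
    print(g[y-10:y+11:2,x-16:x+14:2].astype(int))
E
```

```text
t 21.1 along 27.2 perp -0.3 F_U 4.0 Fy 2.0 Fx -6.5 w 0.025 44.8 2.299
17mm 307 248
[[144 143 143 144 145 163 147 138 140 141 135 128 108  91  79]
 [145 142 143 145 145 162 151 139 125  95  73  62  62  63  66]
 [144 142 142 143 146 161 123  72  63  62  63  65  68  76  84]
 [144 142 143 144 145 161 120  60  64  70  81  91  98 105 110]
 [145 142 143 144 147 161 128  70  84  93 100 105 108 112 112]
 [145 143 143 144 145 160 135  92 103  60  22  21  43 106 110]
 [145 143 144 143 146 158 121  33  44  25  15  18  22  88 112]
 [145 143 142 143 145 157 127  19  22  21  17  19  14  76 113]
 [144 143 142 144 145 158 149  19  27  22  17  18  15  52 111]
 [146 142 143 144 146 157 152  19  23  22  21  19  15  26  94]
 [145 143 142 143 145 157 152  21  24  24  22  19  19  17  80]]
now 307 229
[[143 141 142 143 146 168 112 124 135 138 136 136 137 138 137]
 [142 142 141 144 145 169 111 108 121 136 135 136 135 136 135]
 [143 141 142 143 145 169 128 130 134 136 133 133 133 133 134]
 [142 142 142 143 144 168 140 143 151 149 142 141 142 142 142]
 [143 142 141 143 145 169 154 162 168 164 143 140 137 135 118]
 [143 142 141 144 145 168 165 187 184 170 112  85  74  66  63]
 [144 141 142 143 145 167 168 186 183 154  67  62  64  68  72]
 [144 143 141 145 145 166 159 167 171 115  67  78  85  94 102]
 [143 142 142 143 144 166 155 155 116  81  95 104 109 111 113]
 [144 142 143 145 144 163 124  92  97 105 109 108 109 109 110]
 [143 142 142 145 145 162 125 103 107 107 110 109 110 108 111]]
```

The dome shows again beside the sleeve (bright blob at about (314,229) in the wrist image) at about 27 mm, and the lift force has reversed. The button has popped out, so I'll let go.

Request:
move_arm(
  steps=[
    {"dx": 0,"dy": 0,"dz": 0,"spin": 0},
    {"dx": 0,"dy": 0,"dz": 0,"spin": 0},
    {"dx": 0,"dy": 0,"dz": 0,"spin": 0},
    {"dx": 0,"dy": 0,"dz": 0,"spin": 0},
    {"dx": 0,"dy": 0,"dz": 0,"spin": 0},
    {"dx": 0,"dy": 0,"dz": 0,"spin": 0},
    {"dx": 0,"dy": 0,"dz": 0,"spin": 0},
    {"dx": 0,"dy": 0,"dz": 0,"spin": 0},
  ],
  claw=7.0,
)

```text
time: 21.95
ee_pos: [0.4298, 0.0519, 0.2924]
eef_rot: [-0.099, 0.964, 0.04, 0.245]
ft_force: [-0.9, -0.2, -0.2]
width: 0.0692
grip_force: 0.0
```

```bash
python3 -c "
from h import *
lift();show()"
```

```text
t 21.95 along 25.6 perp -0.2 F_U -0.7 Fy -0.0 Fx -0.7 w 0.0692 0.0 2.301
21.95 [-0.74 -0.21  0.49  2.3   0.17  0.52  1.42] [0.4298 0.0519 0.2924] [[-0.86, -0.211, 0.465], [-0.172, 0.977, 0.125], [-0.481, 0.028, -0.876]] [-0.9 -0.2 -0.2] 0.0692
```

Backing off along the fingers.

Request:
move_arm(
  steps=[
    {"dx": 0,"dy": 0,"dz": -1,"spin": 0},
    {"dx": 0,"dy": 0,"dz": -2,"spin": 0},
    {"dx": 0,"dy": 0,"dz": -2,"spin": 0},
    {"dx": 0,"dy": 0,"dz": -2,"spin": 0},
    {"dx": 0,"dy": 0,"dz": -2,"spin": 0},
    {"dx": 0,"dy": 0,"dz": -1,"spin": 0},
    {"dx": 0,"dy": 0,"dz": 0,"spin": 0},
    {"dx": 0,"dy": 0,"dz": 0,"spin": 0},
  ],
)

```text
time: 22.75
ee_pos: [0.3833, 0.0393, 0.3797]
eef_rot: [-0.099, 0.964, 0.04, 0.245]
ft_force: [0.4, -0.4, 0.1]
width: 0.07
grip_force: 0.0
```

```bash
python3 - <<'E'
from h import *
show()
from bench import imaging
import cv2
w=imaging.camera("wrist"); np.savez("w6.npz",**{k:w[k] for k in w})
o=np.load("w3.npz")
def pj(c,X): p=c["camera_matrix"]@(c["R"]@X+c["t"]); return (p[:2]/p[2])
for n,c in (("before",o),("now",w)):
    g=c["img"].astype(int).mean(2); x,y=pj(c,B+.0165*eys).astype(int); print(n,x,y,"exp ferrule bottom d=0/25/27 rows",[round(pj(c,B+(d-.069)*U-.0125*np.cross(eys,U))[1]) for d in (0,.025,.027)])
    print(g[y-8:y+9:2,x-10:x+11:2].astype(int))
    xs=int(pj(c,B-.05*U)[0]); col=g[60:240,xs].astype(int); print("dark rows (ferrule)",(np.where(col<40)[0]+60).tolist())
# handle, pots and roller unchanged in the scene camera?
s=imaging.camera("scene")["img"].astype(int); a=np.load("scene2.npz")["img"].astype(int)
d=(abs(s-a).max(2)>40)
for nm,(x0,x1,y0,y1) in dict(jar=(325,390,170,255),bowl=(355,405,145,178),mug=(110,155,220,270),roller=(30,145,290,345),handleclamp=(225,285,215,245)).items(): print(nm,d[y0:y1,x0:x1].sum())
E
```

```text
22.75 [-0.66 -0.45  0.35  2.27  0.24  0.81  1.35] [0.3833 0.0393 0.3797] [[-0.86, -0.211, 0.465], [-0.172, 0.977, 0.125], [-0.481, 0.028, -0.876]] [ 0.4 -0.4  0.1] 0.07
before 297 204 exp ferrule bottom d=0/25/27 rows [123, 150, 152]
[[137 135 137 150 139 134 135 134 134 134 134]
 [137 136 136 146 113 123 135 135 135 135 135]
 [137 137 137 145 120 122 131 132 133 131 131]
 [138 136 137 146 137 148 146 134 133 133 133]
 [138 137 136 144 156 177 159 134 133 134 134]
 [138 137 137 145 150 165 150 128 127 127 129]
 [137 137 137 143 144 140 126 126 125 125 126]
 [137 137 136 144 141 130 131 131 131 130 130]
 [139 138 137 144 143 130 131 131 131 132 130]]
dark rows (ferrule) [121, 122, 123, 124, 125, 126, 127, 128, 129, 130, 131, 132, 133, 134]
now 296 191 exp ferrule bottom d=0/25/27 rows [109, 136, 139]
[[139 138 138 157 137 133 132 133 133 134 132]
 [138 137 139 155 114 126 136 137 137 137 136]
 [138 138 139 155 129 132 136 137 137 137 137]
 [140 138 138 155 148 156 150 138 138 139 138]
 [139 137 139 155 170 183 159 135 135 135 137]
 [139 138 139 154 156 166 150 136 137 136 137]
 [139 138 139 153 142 145 137 137 138 137 138]
 [140 138 139 153 137 132 133 133 132 133 133]
 [140 137 139 150 136 131 130 130 130 130 130]]
dark rows (ferrule) [137, 138, 139, 140, 141, 142, 143, 144, 145, 146, 147, 148, 149, 150]
jar 4
bowl 0
mug 0
roller 0
handleclamp 0
```

```bash
python3 -c "
from bench import job
print(job.close_job())"
```

```text
the job is handed in; nothing more can be done
None
```

The clamp is locked on the foot, and the rest sits about 27 mm higher with the snap button out in the next hole. The gripper has let go and backed clear, the pots and roller look unchanged on camera, and the job was handed in at about 23 s.

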